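Clamp the jam jar with the ratchet handle

TASK

Clamp the jam jar on the prep board so that its lid can be unscrewed with one hand: tip the little direction lever on the ratchet over from loosening to tightening, then swing the ratchet handle back and forth until the sprung jaw holds the jar firmly against the notched jaw. Feel the handle as you go: stop when it has become clearly stiffer (some 4 N more effort at the grip than while the jar was still loose), and do not force it further, the jar is glass. Leave the lever set to tighten and the jar standing upright in the jaws, let go of the handle, and leave the other things as they are.

Things in the scene. Friction and masses are not known exactly. Their poses are not given: they have to be found in the camera images.
- clamp: Wooden prep board with a ratchet clamp, fixed to the worktop, 170 mm (x) by 305 mm (y), 18 mm thick. Origin: on the worktop, under the vertical ratchet axis, in the right (-y) part of the board. Axes: x away from the robot, y left along the jaws, z up. At its left end stands the notched fixed jaw (a V open to -y, top at 68 mm). The clamp stays where it is left (friction), also under load.
- wheel_top (a point): Centre of the top of the dark crown wheel on the ratchet axis, 55 mm over the worktop; radius 53 mm, with 20 radial ribs. The handle's hub above it reaches to 81 mm over the worktop. Turning the wheel clockwise (seen from above) closes the moving jaw, 14 mm per rad; 2 to 3 rad are needed from the start, so several swings.
- fixed_jaw (a point): Point on the board (18 mm over the worktop) where the centre of the jar's underside comes to stand when the jar sits home in the notched fixed jaw.
- jaw_pad: Black sprung pad of the moving jaw, 64 mm wide, 6 mm thick, 48 mm tall, on a stiff spring (about 20 N per mm). Its origin coincides with that of clamp when the jaw is fully open and moves along the board's +y; the pad's face that meets the jar is 98 mm along +y and 14 mm along -x from this origin, its middle 43 mm over the worktop.
- jar: Glass jam jar with a lid, 60 mm across, 85 mm tall, about 0.28 kg, standing loose on the board between the jaws. Origin: centre of its underside. The moving jaw first pushes it lightly across the board until it sits in the notch. It is held firmly from 25 N of jaw force; the glass is in danger from 75 N.
- hub (a point): Hub of the flat steel ratchet handle: this point lies on the ratchet axis, 62 mm over the worktop, and turns with the handle; its -x axis points along the arm (20 mm wide, top 77 mm over the worktop) to the grip, its +x axis along the short tail that carries the direction lever.
- grip (a point): Middle of the grip, an upright black spinning knob, 17 mm thick, at the arm's end, 135 mm from the ratchet axis, 112 mm over the worktop; knob from 33 mm below to 25 mm above. Force along the swing: back 1 to 4 N; tightening, jar loose, 10 N moving (4 to 5 N when paused in the swing, still pushing). Each 10 N of jaw force adds about 1 N to either: 3 to 6 N more than loose is firm, 7 too much.
- lever_top (a point): Centre of the round heavy (0.15 kg) head (22 mm across, 18 mm thick along the tail) of the upright direction lever, a dark rocker on the handle's tail, 38 mm beyond the ratchet axis, opposite the grip. It is 50 mm from its pivot, 76 mm over the worktop; the tail (8 mm either side) reaches to 81 mm. Pushed sideways with 1 to 3 N it falls over to the other side, to a firm stop.
- handle (a joint): Handle angle, rad: 0 = arm along the board's -x, positive = clockwise from above (grip to the left, board +y); stops at -0.65 and 0.65. With the lever at tighten, positive swings drive the wheel and close the jaw, negative ones click back over the ribs (one per 0.31 rad: up to that much of a forward swing is lost before it drives).
- pawl (a joint): Lean of the direction lever, rad: it rests near +0.6 or -0.6 (down to 0.35 in size while it stands on a rib). Positive = head leaning to the hub's -y side (to the right seen from the robot) = tighten. Negative = head leaning left = loosen (as found).
- lemon: Lemon, 78 x 55 x 56 mm, a bystander to the right of the board, at the worktop's front edge.
- salt_shaker: Salt shaker, 44 mm across, 90 mm tall, a bystander to the right of the board, at the worktop's front edge.
- espresso_cup: Green and white espresso cup, 64 x 89 x 48 mm, a bystander to the right, in front of the sink.

How it is judged:
By the outcome, as a careful person would: the job done as asked, in the order asked, and still so for the second after the job is handed in, with the robot touching nothing.
It also fails if it takes over 69 s, if anything falls off the work surface, if the arm or the gripper's body presses on something with over 40 N, if the wrist force passes 120 N, or if a joint passes its speed limit or range.

ROBOT

A 6-joint arm with a two-finger parallel gripper is mounted at the origin on a cart in front of the work surface, level with it; the furniture and walls round the work are solid. World frame = base frame: x ahead of the robot, y to its left, z up, the work surface at z = 0. Lengths are in m, angles in degrees, forces in N, time in s.
With the tool pointing down it reaches from about 0.375 to 0.9 m from the base axis. Payload 3.1 kg.
Tool frame: the origin (TCP) lies on the centre line of the jaws, within the pads' length; the fingertips stand 14 mm ahead of it and the grasp point (between the pads) lies 5 mm behind it (bot.tips_ahead is the distance from the TCP to the fingertips, in m); z points along the fingers, y is the line along which they close (so a half turn about z gives the same grasp; the last joint's range is limited). The gripper opens to 87 mm and grips with 3 to 60 N. Pads are 19 mm wide; open, the fingers measure 117 mm over their backs; the gripper's body (75 mm by 190 mm) begins 51 mm behind the grasp point.
Start: joints at [55.319, 30.224, 82.088, -0, 67.689, -10.227], TCP at [0.259, 0.569, 0.237] pointing down, gripper open.
Joint ranges: [-176.69, 176.69], [-43.24, 126.21], [12.49, 139.97], [-82, 262], [0, 151.66], [-163.58, 163.58]. Speed limits (degrees/s): [159.86, 159.86, 180, 180, 180, 180].

INTERFACE

Orientations are given as a 3x3 rotation matrix whose columns are the frame's x, y, z axes.
In Python, from rig import bot gives the robot as it stands.
- The arm moves only by the tool play_rows, never from a script. Its argument "moves" is a list that holds one entry, the list of rows, each a list of 6 numbers: the shift along the tool's x, y, z in mm, then the turn, a rotation vector about the tool's x, y, z in rad. A call has 1 to 5 rows; each row shifts and turns the commanded pose from where the row before left it, along the tool's axes as they then stand; what a row does not reach is not made up. A row lasts 1/10 s, in which the tool goes at most 50 mm and 8.59 degrees, less where a joint would pass 70% of its speed; a pose out of reach is approached as far as the arm can. A call with a gripper value outside its range is refused whole. "fingers" is the opening, from -1 (shut) to 1 (fully open), set as the call begins (left out, the last holds). The fingers move at their own pace and stop on an object; the grip force is fixed at half the most. Time passes only in rows, so rows that do not move let the fingers close. It gives the time, the measured TCP pose, the force, the opening and the grip force at its end, in the units of the state.
- bot.read_state(): the state, without advancing time (a new reading comes with each control period).
- bot.capture(name): name is "scene" or "top"; returns a dict with "image" (400x640x3 uint8, blue, green, red), "fx", "fy", "cx", "cy" (pixels), "distortion" ([k1, k2, p1, p2, k3] as OpenCV has them; the pictures are not rectified), "R" (3x3) and "t" (3): a world point X has camera coordinates R X + t. Camera axes: x right, y down, z forward; pixel columns grow to the right and rows downward; lengths in m; the calibration is good to about 2 mm. A picture is of the moment at which its call begins. There is no depth.
- bot.hand_in(): hands the job in; it is judged then, once.
Trained networks look in a picture, given as the dict that the camera call returned (one of the last four; its "shot" number tells which), for a name from the list of things; names that differ only in an ending like _2 or _b are one class to them, and where a whole thing is asked for, a point or a joint stands for the part that bears it (a point fixed in the world has none). Each returns a list of dicts, best first, with "confidence" (0 to 1); they miss things now and then, are a little off and sometimes report something else, mostly with a low value. They report only what shows in the picture. A call takes as long as a camera call.
- bot.search_frame(picture, query): "centre" ([column, row] in pixels, amid what is visible of it).
- bot.silhouettes(picture, query): "pixels" (400x640 bool, what is visible of it) and "centre" ([column, row] in pixels, amid what is visible of it).
- bot.pinpoint(picture, query): "centre" ([column, row] in pixels: a listed point, or the origin of a listed thing).
The state is a dict: "time_s": time; "joint_positions": joint angles; "qvel": joint speeds; "tau": joint torques, N m; "position": TCP position; "tcp_rot": TCP orientation; "force": force on the tool from outside, world axes, zero at the start; "moment": the same for the moment, N m; "opening": opening from 0.0 (shut) to 1.0 (fully open); "grasp_force": force on a finger pad.
Only numpy, scipy, OpenCV 4.12 (cv2) and the standard library are available. Lean on these libraries where they do the work, as an engineer would, in place of code of your own. Each camera call takes 0.05 s, during which the arm holds its last target. There are 200 camera calls.

## Working session

There is one attempt and no reset: what is moved stays moved. The work goes in short steps, Python scripts to look and compute and a tool call to move; the robot and the scene stay as the last step left them, time stands still between calls to the robot, and variables do not carry over. Pictures are saved under pics/ and viewed, at most 10 in all, crops included, and the job is handed in when it is done.

Besides the shell and the picture viewer there is one more tool, called after ">>>" as name(argument=value, ...) on one line, values as JSON. play_rows: Moves the arm, as the interface text tells. Its arguments: {"type":"object","properties":{"moves":{"type":"array","items":{"type":"array","items":{"type":"array","items":{"type":"number"}}}},"fingers":{"type":"number"}},"required":["moves"]}

```bash
mkdir -p pics; ls; cat > h.py <<'E'
import numpy as np, cv2
from rig import bot
def ray(p,c):
    K=np.array([[p['fx'],0,p['cx']],[0,p['fy'],p['cy']],[0,0,1]]);
    u=cv2.undistortPoints(np.array([[c]],float),K,np.array(p['distortion'],float))[0,0]
    R=np.array(p['R']);return -R.T@np.array(p['t']),R.T@np.array([u[0],u[1],1])
def atz(p,c,z):
    o,d=ray(p,c);return o+d*(z-o[2])/d[2]
E
python3 - <<'E'
from h import *
Z=dict(wheel_top=.055,fixed_jaw=.018,jar=.018,hub=.062,grip=.112,lever_top=.120,clamp=0,jaw_pad=0,lemon=.028,salt_shaker=0,espresso_cup=0)
for n in("scene","top"):
    p=bot.capture(n);cv2.imwrite(f"pics/{n}.png",p['image'])
    print(n,'cam',np.round(-np.array(p['R']).T@p['t'],3))
    for q,z in Z.items():
        r=bot.pinpoint(p,q)[:1]
        for d in r: print(q,np.round(d['confidence'],2),np.round(d['centre'],1),np.round(atz(p,d['centre'],z),4))
s=bot.read_state()
for k,v in s.items(): print(k,np.round(v,3).tolist())
E
```

```text
pics
scene cam [-0.15  -0.558  0.874]
wheel_top 0.87 [307.7 185.1] [0.6027 0.1117 0.055 ]
fixed_jaw 0.78 [265.8 180.9] [0.5692 0.2694 0.018 ]
jar 0.82 [270.3 184. ] [0.5663 0.2457 0.018 ]
hub 0.66 [304.8 183.5] [0.5969 0.1184 0.062 ]
grip 0.7 [295.5 201.1] [0.4745 0.0469 0.112 ]
lever_top 0.68 [301.3 160.3] [0.626  0.1537 0.12  ]
clamp 0.7 [309.6 197.7] [0.6069 0.1101 0.    ]
lemon 0.62 [364.9 273. ] [ 0.438  -0.2171  0.028 ]
salt_shaker 0.91 [331.2 264.5] [ 0.4262 -0.1158  0.    ]
espresso_cup 0.91 [409.  306.4] [ 0.4362 -0.3521  0.    ]
top cam [0.404 0.012 1.255]
wheel_top 0.7 [279.7 174. ] [0.5989 0.1034 0.055 ]
fixed_jaw 0.8 [228.6 182.1] [0.577  0.2647 0.018 ]
jar 0.62 [232.6 183. ] [0.5743 0.2521 0.018 ]
hub 0.59 [281.  172.6] [0.6021 0.099  0.062 ]
grip 0.74 [301.9 209.3] [0.4885 0.0333 0.112 ]
lever_top 0.67 [264.2 159.5] [0.6298 0.1439 0.12  ]
clamp 0.83 [279.2 177.5] [0.5966 0.1089 0.    ]
lemon 0.88 [378.4 228. ] [ 0.4403 -0.2011  0.028 ]
salt_shaker 0.73 [351.1 229.1] [ 0.4366 -0.1198  0.    ]
espresso_cup 0.84 [425.5 232.7] [ 0.428 -0.356  0.   ]
time_s 1.2
joint_positions [55.318, 30.222, 82.089, -0.0, 67.689, -10.226]
qvel [0.005, 0.053, 0.017, 0.053, 0.082, -0.0]
tau [-0.002, -44.003, -17.698, 0.063, 0.051, 0.0]
position [0.259, 0.569, 0.237]
tcp_rot [[-0.91, 0.414, 0.0], [0.414, 0.91, 0.0], [-0.0, 0.0, -1.0]]
force [-0.383, -0.473, -0.506]
moment [-0.019, 0.025, 0.042]
grasp_force 0.0
opening 1.002
```

```bash
python3 - <<'E'
import cv2,numpy as np
a=cv2.imread('pics/scene.png')[110:260,210:410];b=cv2.imread('pics/top.png')[110:260,190:390]
cv2.imwrite('pics/both.png',np.vstack([cv2.resize(x,(800,600),interpolation=cv2.INTER_CUBIC)[:, :] for x in (a,b)])[::2,::2] if 0 else np.vstack([cv2.resize(x,(400,300),interpolation=cv2.INTER_CUBIC) for x in (a,b)]))
cv2.imwrite('pics/topc.png',cv2.resize(b,(800,600),interpolation=cv2.INTER_CUBIC))
cv2.imwrite('pics/scec.png',cv2.resize(a,(800,600),interpolation=cv2.INTER_CUBIC))
E
```

```text
(no output)
```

View pics/topc.png

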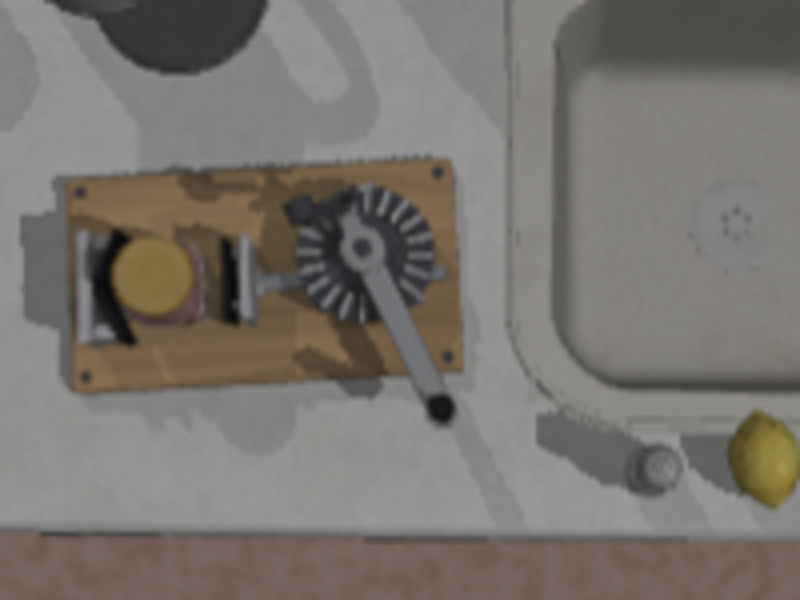

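View pics/scec.png

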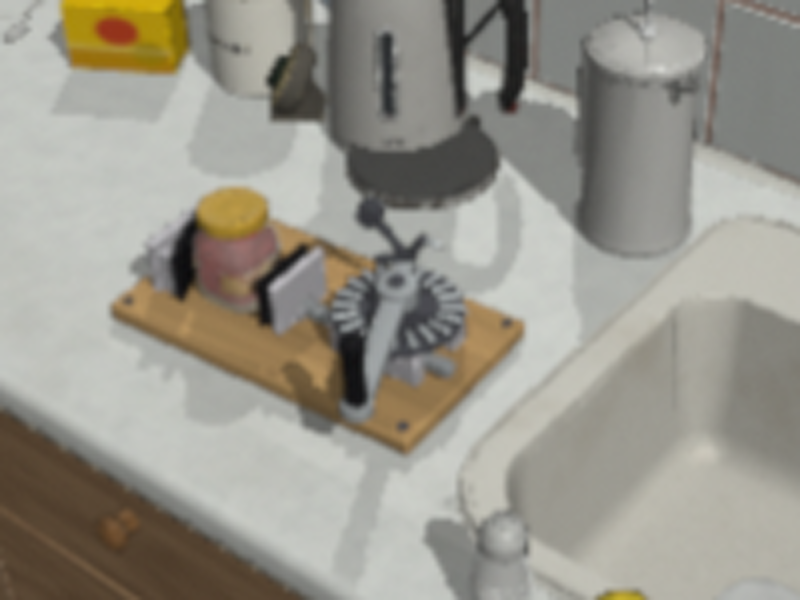

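The top crop shows the lever head leaning left at (300,210), the hub at (362,247) and the knob at (440,408). The jar stands loose at (152,275), with a gap to the pad. I'll fit the geometry to all the detections at once.

```bash
cat >> h.py <<'E'
from scipy.optimize import least_squares
def rot(a): return np.array([[np.cos(a),-np.sin(a)],[np.sin(a),np.cos(a)]])
def model(v,lean=-.6):
    h=v[:2];psi=v[2];th=v[3];A=rot(psi-th)
    P={}
    P['wheel_top']=[*h,.055];P['clamp']=[*h,0];P['hub']=[*h,.062]
    P['grip']=[*(h+A@[-.135,0]),.112]
    P['lever_top']=[*(h+A@[.038,-.05*np.sin(lean)]),.076+.05*np.cos(lean)]
    P['fixed_jaw']=[*(h+rot(psi)@[-.014,v[4]]),.018]
    return P
def proj(p,X):
    K=np.array([[p['fx'],0,p['cx']],[0,p['fy'],p['cy']],[0,0,1]])
    return cv2.projectPoints(np.array([X],float),cv2.Rodrigues(np.array(p['R']))[0],np.array(p['t'],float),K,np.array(p['distortion'],float))[0][0,0]
def fit(obs,lean=-.6):
    f=lambda v:np.concatenate([proj(p,model(v,lean)[q])-c for p,q,c in obs])
    return least_squares(f,[.6,.107,.05,-.45,.16],loss='soft_l1',f_scale=1.,x_scale=[.1,.1,1,1,.1])
def observe(n=1,qs=('wheel_top','clamp','hub','grip','lever_top','fixed_jaw')):
    obs=[]
    for i in range(n):
        for c in("scene","top"):
            p=bot.capture(c)
            for q in qs:
                for d in bot.pinpoint(p,q)[:1]:
                    if d['confidence']>.4: obs.append((p,q,d['centre']))
    return obs
E
python3 - <<'E'
from h import *
o=observe(2);r=fit(o);print(np.round(r.x,4))
for p,q,c in o: print(q,np.round(proj(p,model(r.x)[q])-c,1),end=' ')
print()
for q,P in model(r.x).items(): print(q,np.round(P,4))
p=o[-1][0]
for c in [(65,180),(450,160),(462,370),(75,390)]: print(np.round(atz(p,(190+c[0]/4-.4,110+c[1]/4-.4),.018),4))
print('knobtop',atz(p,(190+440/4-.4,110+408/4-.4),.137),'head',atz(p,(190+300/4-.4,110+210/4-.4),.117))
E
```

```text
[ 0.5988  0.1042  0.0878 -0.4004  0.1581]
wheel_top [0.9 2.1] clamp [-0.1 -1.1] hub [-1.1 -5.4] grip [ 2.2 -1.4] lever_top [-0.2  3.6] fixed_jaw [3.6 0.1] wheel_top [-0.7  3.3] clamp [ 0.2 -1.5] hub [ 1.1 -0.1] grip [-1.4  3.2] lever_top [-3.3  0.9] fixed_jaw [-1.8  0.5] wheel_top [4.3 0.9] clamp [ 0.1 -0.7] hub [ 0.4 -1. ] grip [-0.2 -0.9] lever_top [0.2 2.1] fixed_jaw [ 3.4 -0.7] clamp [ 2.5 -1.1] hub [-0.2  0.8] grip [0.9 2.7] lever_top [-1.9 -1.5] fixed_jaw [-0.3  2.5] 
wheel_top [0.5988 0.1042 0.055 ]
clamp [0.5988 0.1042 0.    ]
hub [0.5988 0.1042 0.062 ]
grip [0.4796 0.0408 0.112 ]
lever_top [0.6191 0.1469 0.1173]
fixed_jaw [0.571  0.2604 0.018 ]
[0.6631 0.3394 0.018 ]
[0.6837 0.0376 0.018 ]
[0.518  0.0255 0.018 ]
[0.498  0.3247 0.018 ]
knobtop [0.48006865 0.03920868 0.137     ] head [0.62281518 0.14292653 0.117     ]
```

>>> play_rows(moves=[[[-39.3,-17.7,0,0,0,0],[-39.3,-17.7,0,0,0,0],[-39.3,-17.7,0,0,0,0],[-39.3,-17.7,0,0,0,0],[-39.3,-17.7,0,0,0,0]]], fingers=-1)

```text
time_s: 3.1
position: [0.4019, 0.4058, 0.2367]
tcp_rot: [[-0.91, 0.414, 0.0], [0.414, 0.91, 0.0], [-0.0, 0.0, -1.0]]
force: [0.9, -0.4, 0.3]
opening: 0.628
grasp_force: 0.0
```

>>> play_rows(moves=[[[-39.3,-17.7,0,0,0,0],[-39.3,-17.7,0,0,0,0],[-39.3,-17.7,0,0,0,0],[-39.3,-17.7,0,0,0,0],[-39.3,-17.7,0,0,0,0]]])

```text
time_s: 3.6
position: [0.5442, 0.2437, 0.2367]
tcp_rot: [[-0.91, 0.414, 0.0], [0.414, 0.91, 0.0], [-0.0, 0.0, -1.0]]
force: [-0.4, 0.8, -0.3]
opening: 0.177
grasp_force: 0.0
```

>>> play_rows(moves=[[[-39.3,-17.7,0,0,0,0],[-39.3,-17.7,0,0,0,0],[0,0,0,0,0,-0.13],[0,0,0,0,0,-0.13],[0,0,0,0,0,-0.13]]])

```text
time_s: 4.1
position: [0.6004, 0.1796, 0.2364]
tcp_rot: [[-0.999, 0.033, -0.0], [0.033, 0.999, 0.0], [0.0, 0.0, -1.0]]
force: [0.3, 0.6, -0.4]
opening: 0.005
grasp_force: 0.0
```

>>> play_rows(moves=[[[0,0,0,0,0,-0.13],[0,0,0,0,0,-0.13],[0,0,0,0,0,-0.13],[0,0,0,0,0,-0.14],[0,0,0,0,0,0]]])

```text
time_s: 4.6
position: [0.6001, 0.1804, 0.2365]
tcp_rot: [[-0.881, -0.473, 0.0], [-0.473, 0.881, 0.0], [-0.0, -0.0, -1.0]]
force: [-0.1, 1.1, -0.2]
opening: 0.003
grasp_force: 0.0
```

>>> play_rows(moves=[[[0,0,35,0,0,0],[0,0,35,0,0,0],[0,0,30,0,0,0],[0,0,18.5,0,0,0],[0,0,0,0,0,0]]])

```text
time_s: 5.1
position: [0.5978, 0.18, 0.1149]
tcp_rot: [[-0.882, -0.471, -0.007], [-0.471, 0.882, -0.001], [0.006, 0.003, -1.0]]
force: [0.7, -0.1, 0.3]
opening: -0.001
grasp_force: 0.0
```

>>> play_rows(moves=[[[0,-6,0,0,0,0],[0,-6,0,0,0,0],[0,-5,0,0,0,0],[0,-5,0,0,0,0],[0,-4,0,0,0,0]]])

```text
time_s: 5.6
position: [0.6127, 0.1575, 0.119]
tcp_rot: [[-0.881, -0.473, 0.001], [-0.473, 0.881, 0.001], [-0.001, 0.001, -1.0]]
force: [-1.5, 2.5, 1.6]
opening: 0.007
grasp_force: 1.1
```

>>> play_rows(moves=[[[0,-4,0,0,0,0],[0,-4,0,0,0,0],[0,-4,0,0,0,0],[0,-4,0,0,0,0],[0,-4,0,0,0,0]]])

```text
time_s: 6.1
position: [0.6221, 0.1393, 0.1179]
tcp_rot: [[-0.881, -0.474, 0.0], [-0.474, 0.881, -0.0], [0.0, -0.0, -1.0]]
force: [-0.5, 0.7, -0.3]
opening: 0.003
grasp_force: 0.2
```

>>> play_rows(moves=[[[0,-4,0,0,0,0],[0,-4,0,0,0,0],[0,-3,0,0,0,0],[0,0,0,0,0,0],[0,0,0,0,0,0]]])

```text
time_s: 6.6
position: [0.627, 0.1301, 0.118]
tcp_rot: [[-0.881, -0.473, -0.0], [-0.473, 0.881, 0.0], [0.0, 0.0, -1.0]]
force: [0.2, -0.5, -0.6]
opening: 0.004
grasp_force: 0.0
```

```bash
python3 - <<'E'
from h import *
o=[]
for n in("scene","top"):
    p=bot.capture(n);o.append(p)
    for q in('lever_top','grip','hub'):
        for d in bot.pinpoint(p,q)[:1]: print(n,q,d['confidence'],np.round(d['centre'],1),np.round(atz(p,d['centre'],dict(grip=.112,hub=.062).get(q,.117)),4))
a=o[0]['image'][110:260,210:410];b=o[1]['image'][110:260,190:390]
cv2.imwrite('pics/push.png',np.hstack([cv2.resize(x,(400,300),interpolation=cv2.INTER_CUBIC) for x in(a,b)]))
E
```

```text
scene lever_top 0.65 [318.1 159.4] [0.6647 0.1169 0.117 ]
scene grip 0.64 [295.7 201.6] [0.4733 0.0451 0.112 ]
scene hub 0.67 [309.3 185.8] [0.5966 0.0997 0.062 ]
top grip 0.53 [299.2 212. ] [0.4806 0.0409 0.112 ]
top hub 0.65 [282.7 172.3] [0.6031 0.0939 0.062 ]
```

View pics/push.png

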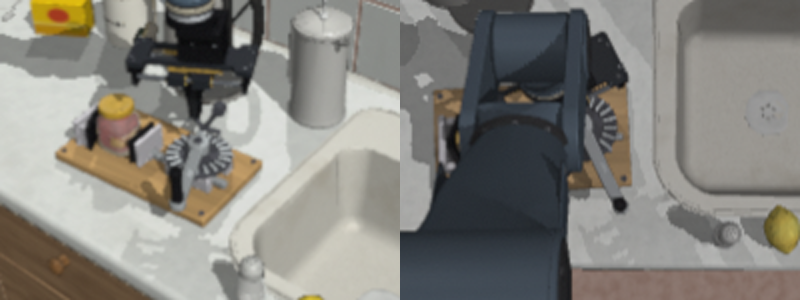

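The scene half shows the lever head now on the right of the hub at (218,108), so it has tipped to tighten. Next I'll go to the knob.

>>> play_rows(moves=[[[0,0,-30,0,0,0],[0,0,-30,0,0,0],[0,0,-25,0,0,0],[40,-2,0,0,0,0],[40,-2,0,0,0,0]]], fingers=0.3)

```text
time_s: 7.5
position: [0.559, 0.0887, 0.2042]
tcp_rot: [[-0.88, -0.475, 0.004], [-0.475, 0.88, -0.0], [-0.003, -0.002, -1.0]]
force: [-0.4, -1.2, -1.2]
opening: 0.373
grasp_force: 0.0
```

>>> play_rows(moves=[[[40,-2,0,0,0,0],[40,-2,0,0,0,0],[12,-2,0,0,0,0],[0,0,0,0,0,0],[0,0,0,0,0,0]]])

```text
time_s: 8.0
position: [0.4821, 0.0399, 0.2036]
tcp_rot: [[-0.881, -0.473, 0.003], [-0.473, 0.881, -0.0], [-0.003, -0.001, -1.0]]
force: [-0.0, 0.7, -0.1]
opening: 0.645
grasp_force: 0.0
```

```bash
python3 - <<'E'
from h import *
s=bot.read_state();print(s['position'],s['force'])
for n in("scene","top"):
    p=bot.capture(n)
    for q,z in dict(lever_top=.117,grip=.112,hub=.062).items():
        for d in bot.pinpoint(p,q)[:1]: print(n,q,d['confidence'],np.round(d['centre'],1),np.round(atz(p,d['centre'],z),4))
    cv2.imwrite(f'pics/b_{n}.png',p['image'])
E
```

```text
[0.48205423 0.03988073 0.20358049] [-0.01186957  0.67505317 -0.06937037]
scene lever_top 0.58 [317.3 163.9] [0.6444 0.1039 0.117 ]
scene grip 0.68 [298.8 201.1] [0.4802 0.0394 0.112 ]
scene hub 0.74 [310.  185.3] [0.5998 0.0995 0.062 ]
top lever_top 0.42 [284.8 153.7] [0.6484 0.0853 0.117 ]
top hub 0.57 [280.3 169.1] [0.6127 0.1014 0.062 ]
```

>>> play_rows(moves=[[[2,0,30,0,0,0],[0,0,30,0,0,0],[0,0,25,0,0,0],[0,0,16,0,0,0],[0,0,0,0,0,0]]])

```text
time_s: 8.9
position: [0.4772, 0.0392, 0.1001]
tcp_rot: [[-0.881, -0.474, -0.005], [-0.474, 0.881, 0.001], [0.004, 0.003, -1.0]]
force: [0.1, -0.7, 0.3]
opening: 0.652
grasp_force: 0.0
```

>>> play_rows(moves=[[[0,0,0,0,0,0],[0,0,0,0,0,0],[0,0,0,0,0,0],[0,0,0,0,0,0],[0,0,0,0,0,0]]], fingers=-1)

```text
time_s: 9.4
position: [0.4787, 0.039, 0.1026]
tcp_rot: [[-0.881, -0.473, 0.001], [-0.473, 0.881, 0.0], [-0.001, -0.0, -1.0]]
force: [-1.0, 2.8, 1.4]
opening: 0.283
grasp_force: 1.6
```

>>> play_rows(moves=[[[0,0,0,0,0,0],[0,0,0,0,0,0],[0,0,0,0,0,0]]])

```text
time_s: 9.7
position: [0.4783, 0.039, 0.1024]
tcp_rot: [[-0.881, -0.474, -0.0], [-0.474, 0.881, -0.0], [0.0, 0.0, -1.0]]
force: [-2.0, 1.0, 5.2]
opening: 0.208
grasp_force: 30.0
```

>>> play_rows(moves=[[[-0.5,10.8,0,0,0,0.08],[-0.5,10.8,0,0,0,0.08],[-0.5,10.8,0,0,0,0.08],[-0.5,10.8,0,0,0,0.08],[-0.5,10.8,0,0,0,0.08]]])

```text
time_s: 10.2
position: [0.4635, 0.0885, 0.1024]
tcp_rot: [[-0.996, -0.092, 0.0], [-0.092, 0.996, -0.004], [0.0, -0.004, -1.0]]
force: [-2.4, -10.1, 4.7]
opening: 0.211
grasp_force: 30.0
```

>>> play_rows(moves=[[[-0.6,13.5,0,0,0,0.1],[-0.6,13.5,0,0,0,0.1],[-0.6,13.5,0,0,0,0.1],[-0.6,13.5,0,0,0,0.1],[-0.6,13.5,0,0,0,0.1]]])

```text
time_s: 10.7
position: [0.473, 0.1548, 0.1024]
tcp_rot: [[-0.918, 0.397, -0.001], [0.397, 0.918, -0.004], [-0.0, -0.004, -1.0]]
force: [-2.4, -10.0, 5.8]
opening: 0.209
grasp_force: 30.0
```

>>> play_rows(moves=[[[0,0,0,0,0,0],[0,0,0,0,0,0]]])

```text
time_s: 10.9
position: [0.4737, 0.1563, 0.1024]
tcp_rot: [[-0.919, 0.394, 0.001], [0.394, 0.919, -0.001], [-0.001, -0.0, -1.0]]
force: [-1.2, -1.5, 6.1]
opening: 0.209
grasp_force: 30.0
```

```bash
cat >> h.py <<'E'
def st():
    s=bot.read_state();R=np.array(s['tcp_rot']);P=np.array(s['position'])
    F=R.T@np.array(s['force']);v=P[:2]-[.5985,.103]
    yaw=np.arctan2(R[1,0],R[0,0]); arm=np.arctan2(v[1],v[0])
    print('t',s['time_s'],'pos',np.round(P,4),'Ftool',np.round(F,1),'r',np.round(np.hypot(*v)*1e3,1),'theta',np.round(.068-(arm+np.pi if arm<0 else arm-np.pi),3),'theta_tool',np.round(.068-(yaw+np.pi if yaw<0 else yaw-np.pi),3))
E
python3 -c "
from h import *
st()"
```

```text
t 10.9 pos [0.4737 0.1563 0.1024] Ftool [ 0.5 -1.9 -6.1] r 135.7 theta 0.472 theta_tool 0.473
```

>>> play_rows(moves=[[[-0.74,-14.15,0,0,0,-0.105],[-0.74,-14.15,0,0,0,-0.105],[-0.74,-14.15,0,0,0,-0.105],[-0.74,-14.15,0,0,0,-0.105],[-0.74,-14.15,0,0,0,-0.105]]])

```text
time_s: 11.4
position: [0.4635, 0.0874, 0.1024]
tcp_rot: [[-0.992, -0.122, 0.001], [-0.122, 0.992, 0.002], [-0.001, 0.001, -1.0]]
force: [0.1, 3.0, 3.9]
opening: 0.21
grasp_force: 30.0
```

>>> play_rows(moves=[[[-0.74,-14.15,0,0,0,-0.105],[-0.74,-14.15,0,0,0,-0.105],[-0.74,-14.15,0,0,0,-0.105],[-0.74,-14.15,0,0,0,-0.105],[-0.74,-14.15,0,0,0,-0.105]]])

```text
time_s: 11.9
position: [0.4891, 0.0216, 0.1024]
tcp_rot: [[-0.797, -0.604, -0.0], [-0.604, 0.797, 0.0], [0.0, 0.0, -1.0]]
force: [-1.1, 1.3, 6.9]
opening: 0.207
grasp_force: 30.0
```

>>> play_rows(moves=[[[-0.6,13.5,0,0,0,0.1],[-0.6,13.5,0,0,0,0.1],[-0.6,13.5,0,0,0,0.1],[-0.6,13.5,0,0,0,0.1],[-0.6,13.5,0,0,0,0.1]]])

```text
time_s: 12.4
position: [0.4644, 0.0818, 0.1024]
tcp_rot: [[-0.99, -0.141, 0.003], [-0.141, 0.99, -0.004], [-0.002, -0.004, -1.0]]
force: [0.4, -11.1, 3.1]
opening: 0.213
grasp_force: 30.0
```

```bash
python3 -c "
from h import *
st()"
```

```text
t 12.4 pos [0.4644 0.0818 0.1024] Ftool [  1.2 -11.   -3.1] r 135.8 theta -0.089 theta_tool -0.074
```

>>> play_rows(moves=[[[-0.6,13.5,0,0,0,0.1],[-0.6,13.5,0,0,0,0.1],[-0.6,13.5,0,0,0,0.1]]])

```text
time_s: 12.7
position: [0.4642, 0.1224, 0.1024]
tcp_rot: [[-0.988, 0.157, 0.002], [0.157, 0.988, -0.004], [-0.002, -0.003, -1.0]]
force: [-0.2, -9.9, 4.4]
opening: 0.211
grasp_force: 30.0
```

>>> play_rows(moves=[[[-0.6,13.5,0,0,0,0.1],[-0.6,13.5,0,0,0,0.1],[-0.3,8,0,0,0,0.06]]])

```text
time_s: 13.0
position: [0.4736, 0.1562, 0.1024]
tcp_rot: [[-0.915, 0.404, 0.0], [0.404, 0.915, -0.004], [-0.002, -0.003, -1.0]]
force: [-1.1, -13.9, 6.2]
opening: 0.209
grasp_force: 30.0
```

```bash
python3 -c "
from h import *
st()
p=bot.capture('scene');cv2.imwrite('pics/mid.png',cv2.resize(p['image'][110:260,210:410],(800,600),interpolation=cv2.INTER_CUBIC))
for q in('jar','jaw_pad','fixed_jaw'):
  for d in bot.pinpoint(p,q)[:1]: print(q,d['confidence'],atz(p,d['centre'],0 if q=='jaw_pad' else .018))
"
```

```text
t 13.0 pos [0.4736 0.1562 0.1024] Ftool [ -4.6 -13.2  -6.1] r 135.8 theta 0.47 theta_tool 0.484
jaw_pad 0.59 [0.59858408 0.10788254 0.        ]
fixed_jaw 0.77 [0.55927887 0.26300845 0.018     ]
```

View pics/mid.png

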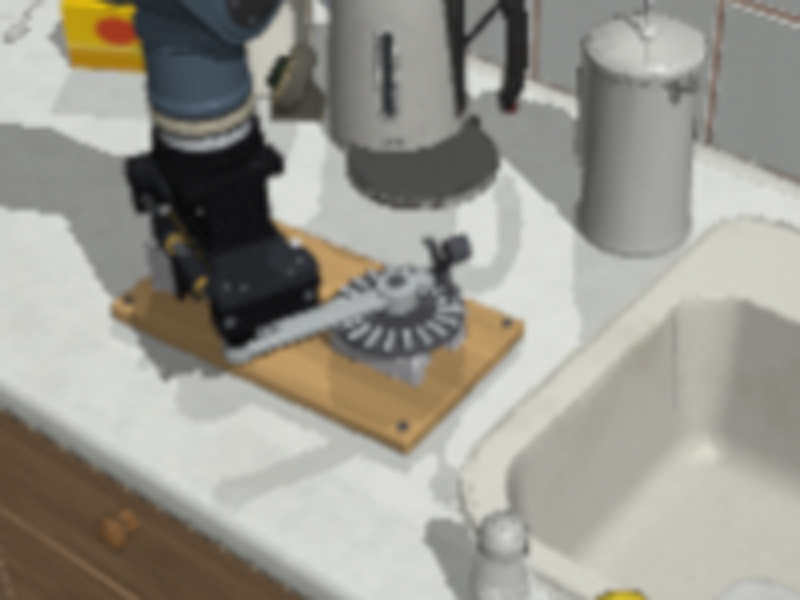

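>>> play_rows(moves=[[[0,0,0,0,0,0]]])

```text
time_s: 13.3
position: [0.4738, 0.1566, 0.1024]
tcp_rot: [[-0.915, 0.403, 0.001], [0.403, 0.915, -0.002], [-0.002, -0.001, -1.0]]
force: [-0.7, -5.4, 5.7]
opening: 0.207
grasp_force: 30.0
```

>>> play_rows(moves=[[[-0.2,5.4,0,0,0,0.04]]])

```text
time_s: 13.4
position: [0.4752, 0.16, 0.1023]
tcp_rot: [[-0.899, 0.439, -0.001], [0.439, 0.899, -0.004], [-0.001, -0.004, -1.0]]
force: [-1.3, -11.1, 7.4]
opening: 0.211
grasp_force: 30.0
```

```bash
python3 -c "
from h import *
st()
for i in range(3):
  p=bot.capture('top')
  st()
cv2.imwrite('pics/mid2.png',cv2.resize(p['image'][110:260,190:390],(800,600),interpolation=cv2.INTER_CUBIC))
"
```

```text
t 13.4 pos [0.4752 0.16   0.1023] Ftool [ -3.7 -10.6  -7.4] r 135.8 theta 0.501 theta_tool 0.522
t 13.45 pos [0.4757 0.1608 0.1024] Ftool [-2.8 -8.8 -6.1] r 135.7 theta 0.508 theta_tool 0.525
t 13.5 pos [0.4756 0.1607 0.1024] Ftool [-2.3 -8.1 -6.1] r 135.7 theta 0.507 theta_tool 0.522
t 13.55 pos [0.4756 0.1607 0.1024] Ftool [-1.3 -8.8 -6.5] r 135.7 theta 0.507 theta_tool 0.522
```

View pics/mid2.png

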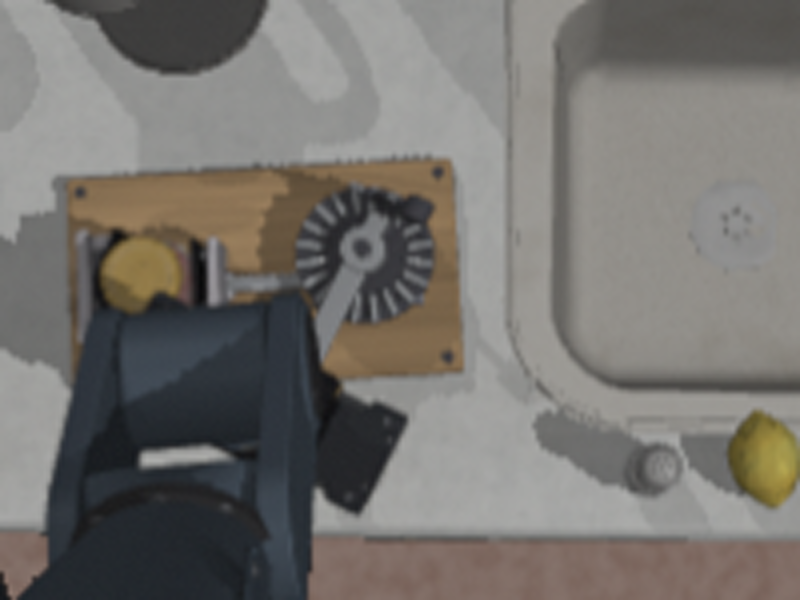

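The pad has moved about 23 mm toward the jar, and the handle feels about 3 N stiffer. I'll swing back and re-check with slow forward steps.

>>> play_rows(moves=[[[-0.6,-13.5,0,0,0,-0.1],[-0.6,-13.5,0,0,0,-0.1],[-0.6,-13.5,0,0,0,-0.1],[-0.6,-13.5,0,0,0,-0.1]]])

```text
time_s: 13.95
position: [0.4629, 0.1104, 0.1024]
tcp_rot: [[-0.999, 0.051, 0.004], [0.051, 0.999, 0.0], [-0.004, 0.001, -1.0]]
force: [0.8, 0.7, 2.5]
opening: 0.208
grasp_force: 30.0
```

>>> play_rows(moves=[[[-0.6,-13.5,0,0,0,-0.1],[-0.6,-13.5,0,0,0,-0.1],[-0.6,-13.5,0,0,0,-0.1],[-0.4,-9,0,0,0,-0.067],[0,0,0,0,0,0]]])

```text
time_s: 14.45
position: [0.4693, 0.0606, 0.1024]
tcp_rot: [[-0.952, -0.305, 0.003], [-0.305, 0.952, -0.001], [-0.003, -0.002, -1.0]]
force: [0.8, -1.0, 4.0]
opening: 0.21
grasp_force: 30.0
```

```bash
python3 -c "
from h import *
st()
o=[bot.capture(c) for c in('scene','top')]
a=o[0]['image'][140:215,230:330];b=o[1]['image'][145:220,190:290]
cv2.imwrite('pics/m3.png',np.hstack([cv2.resize(x,(400,300),interpolation=cv2.INTER_CUBIC) for x in(a,b)]))
st()
"
```

```text
t 14.45 pos [0.4693 0.0606 0.1024] Ftool [-0.5 -1.2 -4. ] r 136.0 theta -0.249 theta_tool -0.241
t 14.55 pos [0.4689 0.0615 0.1024] Ftool [-1.3 -1.4 -4.3] r 136.1 theta -0.242 theta_tool -0.241
```

View pics/m3.png

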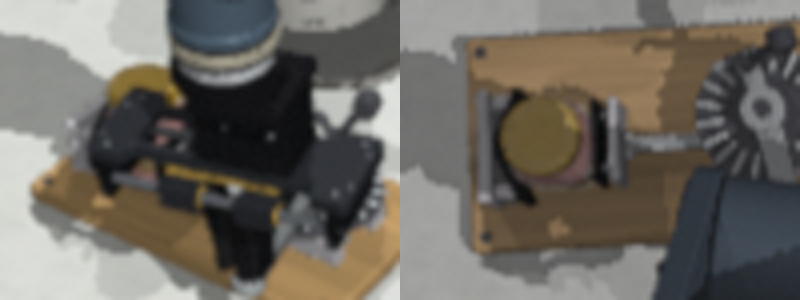

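The top half shows the jar between the pad (595,145) and the V, touching both. Now slow forward steps.

>>> play_rows(moves=[[[-0.1,5.4,0,0,0,0.04],[-0.1,5.4,0,0,0,0.04]]])

```text
time_s: 14.75
position: [0.466, 0.0725, 0.1024]
tcp_rot: [[-0.974, -0.226, 0.003], [-0.226, 0.974, -0.0], [-0.003, -0.001, -1.0]]
force: [1.0, -2.4, 4.0]
opening: 0.209
grasp_force: 30.0
```

>>> play_rows(moves=[[[-0.1,5.4,0,0,0,0.04]]])

```text
time_s: 14.85
position: [0.4652, 0.0768, 0.1024]
tcp_rot: [[-0.982, -0.189, 0.004], [-0.189, 0.982, -0.003], [-0.003, -0.004, -1.0]]
force: [1.6, -13.6, 3.3]
opening: 0.21
grasp_force: 30.0
```

>>> play_rows(moves=[[[-0.1,4,0,0,0,0.03]]])

```text
time_s: 14.95
position: [0.4646, 0.0801, 0.1024]
tcp_rot: [[-0.987, -0.161, 0.004], [-0.161, 0.987, -0.004], [-0.003, -0.004, -1.0]]
force: [1.5, -12.6, 3.7]
opening: 0.209
grasp_force: 30.0
```

```bash
python3 -c "
from h import *
st()"
```

```text
t 14.95 pos [0.4646 0.0801 0.1024] Ftool [  0.5 -12.7  -3.6] r 135.9 theta -0.101 theta_tool -0.094
```

>>> play_rows(moves=[[[-0.1,2.7,0,0,0,0.02]]])

```text
time_s: 15.05
position: [0.4642, 0.0826, 0.1024]
tcp_rot: [[-0.99, -0.141, 0.003], [-0.141, 0.99, -0.004], [-0.003, -0.004, -1.0]]
force: [1.1, -12.3, 4.8]
opening: 0.21
grasp_force: 30.0
```

>>> play_rows(moves=[[[-0.1,2.7,0,0,0,0.02]]])

```text
time_s: 15.15
position: [0.4639, 0.085, 0.1024]
tcp_rot: [[-0.993, -0.122, 0.003], [-0.122, 0.993, -0.004], [-0.003, -0.005, -1.0]]
force: [0.8, -12.3, 4.1]
opening: 0.21
grasp_force: 30.0
```

```bash
python3 -c "
from h import *
st()
for i in range(3):bot.capture('top');st()"
```

```text
t 15.15 pos [0.4639 0.085  0.1024] Ftool [  0.7 -12.3  -4.1] r 135.8 theta -0.065 theta_tool -0.054
t 15.2 pos [0.4638 0.0854 0.1024] Ftool [ -0.1 -10.2  -4.5] r 135.9 theta -0.062 theta_tool -0.053
t 15.25 pos [0.4638 0.0854 0.1024] Ftool [  0.3 -11.1  -5. ] r 135.8 theta -0.062 theta_tool -0.054
t 15.3 pos [0.4638 0.0853 0.1024] Ftool [  0.1 -11.4  -4.1] r 135.8 theta -0.062 theta_tool -0.054
```

The paused force is about +6 N over loose, so it's firm and I'll stop tightening. I'll ease off slightly, let go and retreat.

>>> play_rows(moves=[[[0,-3,0,0,0,-0.02],[0,-2,0,0,0,0],[0,0,0,0,0,0]]])

```text
time_s: 15.6
position: [0.4642, 0.0818, 0.1024]
tcp_rot: [[-0.99, -0.139, 0.003], [-0.139, 0.99, -0.0], [-0.003, -0.001, -1.0]]
force: [0.9, -2.9, 4.9]
opening: 0.211
grasp_force: 30.0
```

>>> play_rows(moves=[[[0,0,0,0,0,0],[0,0,0,0,0,0],[0,0,0,0,0,0],[0,0,0,0,0,0],[0,0,0,0,0,0]]], fingers=0.2)

```text
time_s: 16.1
position: [0.4625, 0.0822, 0.1018]
tcp_rot: [[-0.99, -0.14, -0.001], [-0.14, 0.99, 0.0], [0.001, 0.0, -1.0]]
force: [0.5, 0.9, -0.5]
opening: 0.558
grasp_force: 0.0
```

>>> play_rows(moves=[[[0,0,-15,0,0,0],[0,0,-30,0,0,0],[0,0,-35,0,0,0],[0,0,-35,0,0,0],[0,0,-35,0,0,0]]])

```text
time_s: 16.6
position: [0.4624, 0.0821, 0.2532]
tcp_rot: [[-0.99, -0.14, -0.001], [-0.14, 0.99, 0.0], [0.001, 0.0, -1.0]]
force: [0.1, -0.0, 0.1]
opening: 0.601
grasp_force: 0.0
```

>>> play_rows(moves=[[[30,0,-20,0,0,0],[0,-40,0,0,0,0],[0,-40,0,0,0,0],[0,-40,0,0,0,0],[0,-40,0,0,0,0]]])

```text
time_s: 17.1
position: [0.4554, -0.0818, 0.2721]
tcp_rot: [[-0.99, -0.14, 0.0], [-0.14, 0.99, 0.0], [-0.0, 0.0, -1.0]]
force: [0.7, 0.5, 0.6]
opening: 0.598
grasp_force: 0.0
```

```bash
python3 - <<'E'
from h import *
o=[bot.capture(c) for c in('scene','top')]
for p in o:
    for q,z in dict(lever_top=.117,grip=.112,jar=.018,fixed_jaw=.018,jaw_pad=0,lemon=.028,salt_shaker=0,espresso_cup=0).items():
        for d in bot.pinpoint(p,q)[:1]: print(q,np.round(d['confidence'],2),np.round(atz(p,d['centre'],z),4))
a=o[0]['image'][110:260,210:410];b=o[1]['image'][110:260,190:390]
cv2.imwrite('pics/end.png',np.hstack([cv2.resize(x,(400,300),interpolation=cv2.INTER_CUBIC) for x in(a,b)]))
E
```

```text
lever_top 0.55 [0.6555 0.1031 0.117 ]
grip 0.79 [0.4587 0.0744 0.112 ]
jar 0.6 [0.5738 0.257  0.018 ]
fixed_jaw 0.85 [0.57   0.2692 0.018 ]
lemon 0.87 [ 0.4365 -0.2085  0.028 ]
salt_shaker 0.87 [ 0.431  -0.1262  0.    ]
espresso_cup 0.91 [ 0.4257 -0.3532  0.    ]
lever_top 0.54 [0.6418 0.0748 0.117 ]
grip 0.6 [0.4761 0.0757 0.112 ]
jar 0.68 [0.572  0.2648 0.018 ]
fixed_jaw 0.94 [0.5655 0.2571 0.018 ]
salt_shaker 0.35 [ 0.4448 -0.1173  0.    ]
```

View pics/end.png

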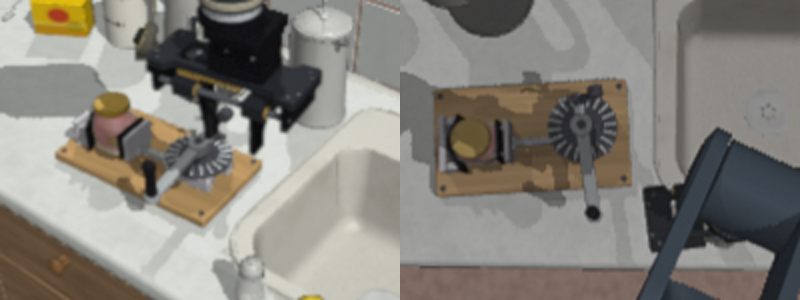

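The jar stands upright between pad and V at (112,128) in the scene half. The lever is on the right at (595,92) in the top half, the arm is clear, and the lemon, salt shaker and cup are where they were.

```bash
python3 -c "
from rig import bot
print(bot.hand_in())"
```

```text
the job is handed in; nothing more can be done
None
```

The job is handed in: the lever is set to tighten, the handle is released, and the jar is clamped upright in the jaws. I stopped at about 6 N stiffer at the grip than loose, the top of the firm range rather than the 4 N asked. That is roughly 60 N on the jar by my estimate, and no verdict came back.

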